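Clear the last result and start the next test on a bench test console

ROBOT

A 6-joint arm with a two-finger parallel gripper is mounted at the origin on the work surface. World frame = base frame: x ahead of the robot, y to its left, z up, the work surface at z = 0. Lengths are in m, angles in rad, forces in N, time in s.
With the tool pointing down it reaches from about 0.25 to 0.725 m from the base axis. Payload 9.7 kg.
Tool frame: the origin (TCP) lies at the centre of the arm's flange, where the gripper is bolted on; the fingertips stand 173 mm ahead of it and the grasp point (between the pads) lies 155 mm ahead of it; z points along the fingers, y is the direction in which the jaws open and shut (so a half turn about z gives the same grasp; the last joint's range is limited). The gripper opens to 85 mm and grips with 20 to 120 N. Pads are 22 mm wide; open, the fingers measure 114 mm over their backs; the gripper's body (76 mm by 85 mm) begins 54 mm behind the grasp point. The pads swing forward as they close: fully open they stand 13 mm farther back than shut.
Start: joints at [-1.328, 0.087, 0.176, 1.66, 0, 1.571], TCP at [0.132, -0.534, 0.405] pointing down, gripper open.
Joint ranges: [-3.13, 3.13], [-0.85, 1.81], [-1.15, 1.24], [-2.2, 2.28], [-1.44, 1.52], [-3.14, 3.14]. Speed limits (rad/s): [2.22, 2.22, 2.57, 3.14, 3.14, 3.14].

INTERFACE

Orientations are given as a unit quaternion [x, y, z, w].
In Python, from rig import r gives the robot as it stands. The module is installed in compiled form; this text tells all that it offers.
- The arm moves only by the tool move_arm, never from a script. Its argument "rows" is text: rows parted by semicolons, each of 5 numbers parted by spaces: the shift along the tool's x, y, z in m, then the turn about the tool's z in degrees, then the opening, from 0 (shut) to 1 (fully open). A call has 1 to 12 rows; each row shifts and turns the pose as measured when the row begins, along the tool's axes as they then stand; what a row does not reach is not made up. A row lasts 1/10 s, in which the tool goes at most 50 mm and 8.59 degrees, less where a joint would pass 70% of its speed; a pose out of reach is approached as far as the arm can. A call is refused whole if a number of a shift passes 0.05 or a number of a turn 8.59, either way. A call with a gripper value outside its range is refused whole. The fingers move at their own pace and stop on an object; "force" is the grip in N (left out, the last holds). Time passes only in rows, so rows that do not move let the fingers close. It gives the time, the measured TCP pose, the force and the opening at its end, in the units of the state.
- r.observe(): the state, without advancing time (a new reading comes with each control period).
- r.get_image(name): name is "scene" or "top" or "wrist"; returns a dict with "image" (384x512x3 uint8, red, green, blue), "range_z" (384x512 float32, m along the optical axis (not along the pixel's ray), 0 where there is no reading), "fx", "fy", "cx", "cy" (pixels), "eye" and "orientation" of the camera in the world. Camera axes: x right, y down, z forward; pixel columns grow to the right and rows downward; lengths in m; the calibration is good to about 2 mm. A picture is of the moment at which its call begins.
- r.hand_in(): hands the job in, once; it reports no verdict.
Trained networks look in the newest picture that a camera, given by its name, has taken for a name from the list of things; names that differ only in an ending like _2 or _b are one class to them, and where a whole thing is asked for, a point or a joint stands for the part that bears it (a point fixed in the world has none). Each returns a list of dicts, best first, with "confidence" (0 to 1); they miss things now and then, are a little off and sometimes report something else, mostly with a low value. They report only what shows in the picture. A call takes as long as a camera call.
- r.find_in(camera, label): "box" ([left, top, width, height] in pixels, round what is visible of it).
The state is a dict: "time": time; "joint_positions": joint angles; "joint_vel": joint speeds; "tau": joint torques, N m; "eef_pos": TCP position; "orientation": TCP orientation; "force": force on the tool from outside, world axes, zero at the start; "torque": the same for the moment, N m; "finger_gap": opening from 0.0 (shut) to 1.0 (fully open).
Only numpy, scipy, OpenCV 4.12 (cv2) and the standard library are available. Lean on these libraries where they do the work, as an engineer would, in place of code of your own. Each camera call takes 0.05 s, during which the arm holds its last target.

TASK

On the test console, clear the last result: press the square key fully down and let it spring back up. Then start the new test by pressing the round key fully down and letting it spring back up too. Leave the long narrow key unpressed and do not disturb the metal module waiting in its cradle.

Things in the scene. Friction and masses are not known exactly. Their poses are not given: they have to be found in the camera images.
- square_key_top (a point): Top centre of the square key: white 30 x 30 mm cap in a black 44 mm square bezel on the test console. Cap top at rest: 84 mm above the bench, 14 mm proud of the bezel. It moves straight down 8 mm to a hard stop, starts at 1.5 N, needs 5 N at the stop, and springs back by itself. z up, y along the row of keys, x across it, away from the robot. The point moves with the cap.
- round_key_top (a point): Top centre of the round key: flat white cap 40 mm in diameter in a round black 54 mm bezel; same heights, travel, forces and axes as the square key. The console is a fixed grey box, 140 x 290 mm, 60 mm high, white on top, with a dark display strip beyond the keys; its three keys stand in a row 80 mm apart, in an order that changes.
- long_key_top (a point): Top centre of the long narrow key, not to be pressed: flat white cap 56 mm (along x) by 16 mm (along y) in a black bezel 68 x 28 mm, on the same console; same heights, travel, forces and axes as the square key.
- module: Module not to be disturbed: loose aluminium block 50 x 95 x 28 mm (x, y, z) with two small brass connectors at its +y end, lying in a low black open cradle (fixed, 80 x 130 x 20 mm) on the bench, beyond the console seen from the robot. Its top is 34 mm above the bench. Origin at the centre of its underside, z up.

How it is judged:
On the way, in this order (a step that is already met when the one before it is completed fails the run):
1. the square key is fully down (at least 6.5 of its 8 mm) while the round key is up (distance of square_key_top from where it was at the start of the episode above 0.0065 m and distance of round_key_top from where it was at the start of the episode below 0.002 m), for 0.05 s.
2. the square key is back up (distance of square_key_top from where it was at the start of the episode below 0.0015 m), for 0.05 s.
3. the round key is fully down (at least 6.5 of its 8 mm) while the square key is up (distance of round_key_top from where it was at the start of the episode above 0.0065 m and distance of square_key_top from where it was at the start of the episode below 0.002 m), for 0.05 s.
4. the round key is back up (distance of round_key_top from where it was at the start of the episode below 0.0015 m), for 0.05 s.
At the end, for the whole second after the job is handed in: All three keys are up again (within 1.5 mm of rest) and the module lies at rest within 15 mm of where it started (distance of each of square_key_top, round_key_top, long_key_top from where it was at the start of the episode below 0.0015 m and distance of module from where it was at the start of the episode below 0.015 m and linear speed of module below 0.02 m/s); the robot touches nothing.
It fails at once if the long narrow key is pressed by more than 3 mm (distance of long_key_top from where it was at the start of the episode above 0.003 m).
It fails at once if the module is shifted by more than 15 mm (distance of module from where it was at the start of the episode above 0.015 m).
It also fails if it takes over 32 s, if anything falls off the work surface, if the arm or the gripper's body presses on something with over 40 N, if the wrist force passes 120 N, or if a joint passes its speed limit or range.

## Working session

There is one attempt and no reset: what is moved stays moved. The work goes in short steps, Python scripts to look and compute and a tool call to move; the robot and the scene stay as the last step left them, time stands still between calls to the robot, and variables do not carry over. Pictures are saved under pics/ and viewed, and the job is handed in when it is done.

Besides the shell and the picture viewer there is one more tool, called as a command line: name --argument value ..., lists and objects as JSON in quotes. move_arm: Moves the arm, as the interface text tells. Its arguments: {"type":"object","properties":{"rows":{"type":"string"},"force":{"type":"number"}},"required":["rows"]}

```bash
mkdir -p pics; cat > h.py <<'E'
import numpy as np,cv2
from scipy.spatial.transform import Rotation as R
from rig import r
def pt(im,u,v,z):
    c=np.array([(u-im['cx'])/im['fx']*z,(v-im['cy'])/im['fy']*z,z])
    return R.from_quat(im['orientation']).apply(c)+np.array(im['eye'])
def cloud(im):
    v,u=np.mgrid[0:384,0:512]; z=im['range_z']
    c=np.stack([(u-im['cx'])/im['fx']*z,(v-im['cy'])/im['fy']*z,z],-1)
    return c@R.from_quat(im['orientation']).as_matrix().T+np.array(im['eye'])
def save(im,n): cv2.imwrite('pics/'+n,im['image'][:,:,::-1])
E
python3 - <<'E'
from h import *
print(r.observe())
for n in ['scene','top']:
    im=r.get_image(n); save(im,n+'1.png'); print(n,im['eye'],im['orientation'],im['fx'])
    P=cloud(im)
    np.save(n+'.npy',P)
    for l in ['square_key_top','round_key_top','long_key_top','module']:
        for d in r.find_in(n,l)[:3]:
            b=d['box'];u=b[0]+b[2]/2;v=b[1]+b[3]/2
            z=im['range_z'][int(v),int(u)]
            print(l,np.round(b),round(d['confidence'],2),np.round(pt(im,u,v,z),4) if z>0 else None)
E
```

```text
{'time': 0.0, 'joint_positions': array([-1.32801294e+00,  8.74593992e-02,  1.75123288e-01,  1.65980646e+00,
       -1.95574191e-05,  1.57081649e+00]), 'joint_vel': array([-0.0009235 , -0.00047669,  0.00035511,  0.0001619 ,  0.00132892,
        0.00118724]), 'tau': array([ 8.30710778e-04, -5.20391464e+01,  4.64801073e+01,  1.63178961e-02,
       -1.18132832e-05,  2.79661538e-05]), 'eef_pos': array([ 0.13222021, -0.53386807,  0.40397772]), 'orientation': array([ 9.92642067e-01,  1.21083747e-01, -9.12244180e-05, -6.66983992e-04]), 'force': array([ 1.01285947, -0.24019772,  0.61361961]), 'torque': array([ 0.01777679, -0.01087591, -0.03704258]), 'finger_gap': 0.999868703391199}
scene [0.94430614 0.0622588  0.63873206] [ 0.69272345  0.66240608 -0.20021986 -0.20313645] 371.33024047258874
square_key_top [322. 149.  20.  20.] 0.69 [0.5022 0.2244 0.0813]
round_key_top [282. 163.  22.  16.] 0.6 [0.5299 0.1462 0.0828]
long_key_top [246. 169.  18.  26.] 0.64 [0.5495 0.0754 0.0815]
module [307. 245.  63.  50.] 0.66 [0.7092 0.2121 0.0358]
top [0.55689217 0.06169549 0.72749537] [ 0.70709793 -0.70631016  0.03192939 -0.01090869] 348.7844345120268
square_key_top [144. 228.  22.  20.] 0.71 [0.4985 0.2221 0.0835]
round_key_top [184. 214.  23.  24.] 0.84 [0.5199 0.1494 0.0836]
long_key_top [230. 196.  14.  31.] 0.75 [0.5461 0.073  0.083 ]
long_key_top [142. 229.  25.  17.] 0.6 [0.4984 0.2224 0.0835]
module [142. 116.  53.  38.] 0.93 [0.6971 0.2095 0.0351]
```

View pics/scene1.png

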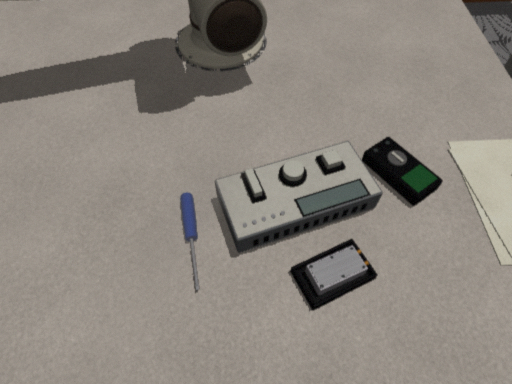

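View pics/top1.png

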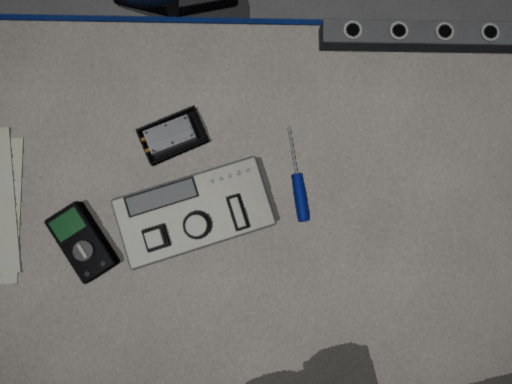

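```bash
python3 - <<'E'
import numpy as np,cv2
for n in ['scene','top']:
    P=np.load(n+'.npy')
    m=((P[...,2]>.077)&(P[...,2]<.09)&(P[...,0]>.4)&(P[...,0]<.63)&(P[...,1]>0)&(P[...,1]<.3)).astype(np.uint8)
    k,L,S,C=cv2.connectedComponentsWithStats(m)
    for i in range(1,k):
        if S[i,4]<60: continue
        q=P[L==i]; rc=cv2.minAreaRect(q[:,:2].astype(np.float32)*1000)
        print(n,C[i],S[i,4],q.mean(0).round(4),np.round(rc[0]),np.round(rc[1]),rc[2])
    print(P[...,2][(P[...,2]>.02)].max())
E
```

```text
scene [331.4        157.94666667] 225 [0.5017 0.2238 0.0834] [500. 224.] [31. 31.] 14.517952919006348
scene [292.99346405 169.49346405] 306 [0.5258 0.1478 0.0837] [525. 148.] [38. 38.] 0.8930457234382629
scene [253.1557377  181.69672131] 244 [0.55   0.0721 0.0836] [548.  72.] [57. 16.] 18.341920852661133
0.6387320562401665
top [237.26235741 211.79467681] 263 [0.546  0.0726 0.0833] [546.  73.] [55. 16.] 17.536602020263672
top [195.65675676 224.72702703] 370 [0.5224 0.1485 0.0835] [522. 148.] [38. 38.] 45.51810836791992
top [153.57092199 237.95390071] 282 [0.4986 0.2245 0.0833] [498. 225.] [29. 31.] 18.467695236206055
0.7274953693445829
```

The pictures agree with the networks. In the top view the square key is at (152,238), the round key at (197,224) and the long key at (237,211), with the module at (172,133). The two views agree to about 3 mm: square at (0.500, 0.2245), round at (0.524, 0.148), tops at 0.0835, spacing 80 mm. I'll move across high up with the gripper shut, starting with a few rows so I can check the last joint's range.

move_arm --rows "0.032 -0.038 0 0 0; 0.032 -0.038 0 0 0; 0.032 -0.038 0 0 0; 0.032 -0.038 0 0 0" --force 60

```text
time: 0.9
eef_pos: [0.2199, -0.3559, 0.4012]
orientation: [0.993, 0.117, -0.001, -0.002]
force: [1.5, 0.1, 1.2]
finger_gap: 0.33
```

```bash
python3 - <<'E'
from h import *
o=r.observe(); print(o['joint_positions'].round(3),o['eef_pos'],o['orientation'].round(4),o['finger_gap'])
E
```

```text
[-1.018e+00 -2.240e-01 -1.240e-01  1.675e+00  1.000e-03  1.889e+00] [ 0.21988432 -0.35589961  0.40123199] [ 9.931e-01  1.174e-01 -6.000e-04 -2.000e-03] 0.32998248209691006
```

Joint 6 rises along with joint 1 and would run out of range at the keys, so I'm turning the tool about -94° to line it up with the console the other way.

move_arm --rows "0 0 0 -8.5 0; 0 0 0 -8.5 0; 0 0 0 -8.5 0; 0 0 0 -8.5 0; 0 0 0 -8.5 0; 0 0 0 -8.5 0; 0 0 0 -8.5 0; 0 0 0 -8.5 0; 0 0 0 -8.5 0; 0 0 0 -8.5 0; 0 0 0 -8.5 0; 0 0 0 -8.5 0"

```text
time: 2.1
eef_pos: [0.2221, -0.349, 0.4042]
orientation: [0.524, 0.852, 0.0, 0.001]
force: [-0.7, -0.4, 0.0]
finger_gap: -0.001
```

```bash
cat > to.py <<'E'
from h import *
import sys
o=r.observe(); Q=R.from_quat(o['orientation']); M=Q.as_matrix()
print('q',o['joint_positions'].round(3),'tcp',o['eef_pos'].round(4),'tip',(o['eef_pos']+.173*M[:,2]).round(4),'yaw',np.degrees(np.arctan2(M[1,0],M[0,0])).round(2),'tilt',M[:,2].round(4),'gap',o['finger_gap'],'F',o['force'].round(2))
for n,t in dict(sq=[.500,.2245,.0835],rd=[.524,.148,.0835]).items():
    print(n,(M.T@(np.array(t)-o['eef_pos']-.173*M[:,2])).round(4))
E
python3 to.py
```

```text
q [-1.004 -0.237 -0.129  1.677  0.002  0.098] tcp [ 0.2221 -0.349   0.4042] tip [ 0.2225 -0.3492  0.2312] yaw 116.83 tilt [ 2.5e-03 -9.0e-04 -1.0e+00] gap -0.0009381961200632317 F [-0.73 -0.4   0.03]
sq [0.387  0.5063 0.1478]
rd [0.3079 0.4931 0.148 ]
```

move_arm --rows "0.030 0.039 0 0 0; 0.030 0.039 0 0 0; 0.030 0.039 0 0 0; 0.030 0.039 0 0 0; 0.030 0.039 0 0 0; 0.030 0.039 0 0 0; 0.030 0.039 0 0 0; 0.030 0.039 0 0 0; 0.030 0.039 0 0 0; 0.030 0.039 0 0 0; 0 0 0 5 0; 0 0 0 4 0"

```text
time: 3.3
eef_pos: [0.4338, 0.1081, 0.4045]
orientation: [0.588, 0.809, 0.002, 0.004]
force: [-0.2, -0.1, 0.0]
finger_gap: -0.005
```

```bash
python3 to.py
```

```text
q [ 0.245 -0.163 -0.066  1.659 -0.004  1.503] tcp [0.4338 0.1081 0.4045] tip [0.4354 0.1078 0.2315] yaw 107.96 tilt [ 0.0092 -0.0022 -1.    ] gap -0.005267918362306924 F [-0.18 -0.07  0.03]
sq [0.0918 0.0963 0.1483]
rd [0.0117 0.0955 0.1487]
```

move_arm --rows "0.033 0.035 0 0 0; 0.033 0.035 0.01 0 0; 0.025 0.026 0.03 0 0; 0 0 0.03 0 0; 0 0 0.02 0 0; 0 0 0 0 0; 0 0 0 0 0"

```text
time: 4.0
eef_pos: [0.5004, 0.2306, 0.3127]
orientation: [0.588, 0.808, 0.003, 0.005]
force: [0.0, 0.3, 0.8]
finger_gap: 0.001
```

```bash
python3 to.py; python3 - <<'E'
from h import *
im=r.get_image('wrist'); save(im,'w1.png'); P=cloud(im)
m=((P[...,2]>.077)&(P[...,2]<.09)).astype(np.uint8)
k,L,S,C=cv2.connectedComponentsWithStats(m)
for i in range(1,k):
    if S[i,4]<100: continue
    q=P[L==i]; rc=cv2.minAreaRect(q[:,:2].astype(np.float32)*1000)
    print(C[i].round(),S[i,4],q.mean(0).round(4),np.round(rc[0],1),np.round(rc[1]),rc[2])
E
```

```text
q [ 0.433  0.068 -0.022  1.471 -0.006  1.692] tcp [0.5004 0.2306 0.3127] tip [0.5024 0.2303 0.1397] yaw 107.9 tilt [ 0.0119 -0.0015 -0.9999] gap 0.001259571700812181 F [0.02 0.25 0.85]
sq [-0.0045 -0.0047  0.0561]
rd [-0.0847 -0.0054  0.0565]
[249. 210.] 1463 [0.4969 0.2264 0.0845] [497.9 224.2] [30. 30.] 17.90336799621582
[258. 314.] 160 [0.5318 0.1412 0.085 ] [532.1 141.1] [ 8. 18.] 17.66175079345703
```

View pics/w1.png

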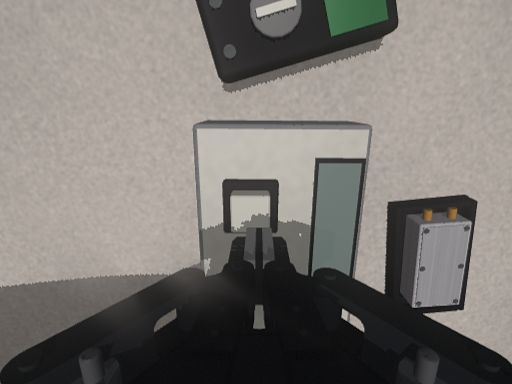

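The wrist view shows the square cap at pixel (249,210), just ahead of the shut fingertips. It measures (0.498, 0.224, 0.0845), which matches the other views, and the module lies untouched at (440,265). Next I correct sideways and come down to about 8 mm above the cap.

move_arm --rows "-0.004 -0.005 0 0 0; -0.001 -0.001 0.02 0 0; 0 0 0.02 0 0; 0 0 0.006 0 0; 0 0 0 0 0; 0 0 0 0 0"

```text
time: 4.65
eef_pos: [0.4973, 0.2216, 0.2748]
orientation: [0.589, 0.808, 0.008, 0.008]
force: [0.2, 0.7, 0.6]
finger_gap: -0.001
```

```bash
python3 to.py
```

```text
q [ 0.421  0.05  -0.114  1.384 -0.007  1.681] tcp [0.4973 0.2216 0.2748] tip [0.5013 0.2222 0.1018] yaw 107.75 tilt [ 0.0233  0.0032 -0.9997] gap -0.000555617476440711 F [0.21 0.74 0.62]
sq [ 0.0027 -0.001   0.0183]
rd [-0.0775 -0.0014  0.0186]
```

move_arm --rows "0.002 -0.001 0.01 0 0; 0 0 0.006 0 0; 0 0 0.003 0 0; 0 0 0.003 0 0; 0 0 0.003 0 0"

```text
time: 5.15
eef_pos: [0.4967, 0.2236, 0.2509]
orientation: [0.589, 0.808, 0.01, 0.009]
force: [-2.5, -1.2, 3.8]
finger_gap: 0.006
```

```bash
python3 to.py
```

```text
q [ 0.424  0.055 -0.155  1.335 -0.007  1.685] tcp [0.4967 0.2236 0.2509] tip [0.5013 0.2244 0.078 ] yaw 107.76 tilt [ 0.0269  0.0047 -0.9996] gap 0.005893218850895983 F [-2.53 -1.18  3.77]
sq [ 0.0005 -0.0011 -0.0055]
rd [-0.0797 -0.0016 -0.0052]
```

Contact is made, with the cap about 5.5 mm down at 3.8 N. I'll ease down to the stop.

move_arm --rows "0 0 0.002 0 0; 0 0 0.001 0 0; 0 0 0.001 0 0"

```text
time: 5.45
eef_pos: [0.4965, 0.2235, 0.2493]
orientation: [0.589, 0.808, 0.01, 0.01]
force: [-4.7, -3.1, 10.3]
finger_gap: -0.004
```

```bash
python3 to.py
```

```text
q [ 0.424  0.054 -0.159  1.33  -0.007  1.685] tcp [0.4965 0.2235 0.2493] tip [0.5014 0.2245 0.0764] yaw 107.76 tilt [ 0.0282  0.0053 -0.9996] gap -0.003534454249491669 F [-4.68 -3.08 10.32]
sq [ 0.0004 -0.0011 -0.0071]
rd [-0.0797 -0.0016 -0.0068]
```

move_arm --rows "0 0 0.001 0 0; 0 0 0.001 0 0"

```text
time: 5.65
eef_pos: [0.4963, 0.2234, 0.2494]
orientation: [0.589, 0.808, 0.011, 0.01]
force: [-4.6, -2.6, 9.2]
finger_gap: 0.003
```

```bash
python3 to.py; python3 - <<'E'
from h import *
for n in ['scene','wrist']:
    im=r.get_image(n); P=cloud(im); save(im,n+'_p.png')
    m=((P[...,2]>.0735)&(P[...,2]<.09)&(P[...,0]>.4)&(P[...,0]<.63)&(P[...,1]>0.03)&(P[...,1]<.3)).astype(np.uint8)
    k,L,S,C=cv2.connectedComponentsWithStats(m)
    for i in range(1,k):
        if S[i,4]>40: print(n,C[i].round(),S[i,4],P[L==i].mean(0).round(4),np.median(P[L==i][:,2]))
E
```

```text
q [ 0.424  0.053 -0.16   1.329 -0.007  1.685] tcp [0.4963 0.2234 0.2494] tip [0.5014 0.2245 0.0765] yaw 107.76 tilt [ 0.0294  0.0059 -0.9995] gap 0.0027111212833459157 F [-4.6  -2.61  9.21]
sq [ 0.0004 -0.0011 -0.0071]
rd [-0.0797 -0.0016 -0.0068]
scene [330. 162.] 124 [0.5073 0.2207 0.0789] 0.07650659130369908
scene [293. 170.] 335 [0.5268 0.1478 0.083 ] 0.08388623218837832
scene [253. 182.] 262 [0.5509 0.0722 0.083 ] 0.08366378339324004
wrist [251. 228.] 1355 [0.4946 0.2324 0.0789] 0.0769616908694156
```

The cap is at the stop: 0.0765 against 0.084 at rest in both views, and 9-10 N with no further travel. One slightly firmer push will confirm it, then I lift.

move_arm --rows "0 0 0.003 0 0; 0 0 0.003 0 0"

```text
time: 5.95
eef_pos: [0.496, 0.2233, 0.2489]
orientation: [0.589, 0.808, 0.013, 0.011]
force: [-14.2, -6.6, 30.5]
finger_gap: -0.001
```

```bash
python3 to.py
```

```text
q [ 0.424  0.05  -0.164  1.324 -0.007  1.685] tcp [0.496  0.2233 0.2489] tip [0.5017 0.2246 0.076 ] yaw 107.76 tilt [ 0.0326  0.0074 -0.9994] gap -0.0014689435245437083 F [-14.2   -6.55  30.49]
sq [ 0.0004 -0.0014 -0.0075]
rd [-0.0797 -0.0018 -0.0073]
```

move_arm --rows "0 0 -0.01 0 0; 0 0 -0.015 0 0; 0 0 -0.02 0 0; 0 0 0 0 0; 0 0 0 0 0"

```text
time: 6.45
eef_pos: [0.4946, 0.2231, 0.2973]
orientation: [0.589, 0.808, 0.014, 0.011]
force: [0.7, -0.1, 0.0]
finger_gap: -0.0
```

```bash
python3 to.py; python3 - <<'E'
from h import *
for n in ['scene','top']:
    im=r.get_image(n); P=cloud(im); save(im,n+'_q.png')
    m=((P[...,2]>.0735)&(P[...,2]<.09)&(P[...,0]>.4)&(P[...,0]<.63)&(P[...,1]>0.03)&(P[...,1]<.3)).astype(np.uint8)
    k,L,S,C=cv2.connectedComponentsWithStats(m)
    for i in range(1,k):
        if S[i,4]>40: print(n,C[i].round(),S[i,4],P[L==i].mean(0).round(4),np.median(P[L==i][:,2]))
E
```

```text
q [ 0.425  0.034 -0.087  1.415 -0.007  1.685] tcp [0.4946 0.2231 0.2973] tip [0.5006 0.2245 0.1244] yaw 107.77 tilt [ 0.0346  0.0085 -0.9994] gap -0.0004055537336382485 F [ 0.73 -0.15  0.03]
sq [ 0.0003 -0.0021  0.0409]
rd [-0.0799 -0.0026  0.041 ]
scene [331. 159.] 254 [0.5026 0.2236 0.0825] 0.0835871040134677
scene [293. 170.] 334 [0.5267 0.1476 0.0831] 0.08390382598083962
scene [253. 182.] 257 [0.5509 0.0723 0.0831] 0.08388408622150667
top [237. 212.] 263 [0.5461 0.0725 0.0835] 0.0835115106796186
top [196. 225.] 373 [0.5225 0.1483 0.0835] 0.08359755870584473
top [156. 237.] 190 [0.4999 0.2192 0.0833] 0.08360528668581724
```

The square key reached its stop (30 N, cap at 0.076) and is back at 0.0836. Next is the round key, crossing about 40 mm above the caps.

move_arm --rows "-0.03 -0.001 0 0 0; -0.03 -0.001 0 0 0; -0.015 0 0 0 0; -0.003 0 0 0 0; 0 0 0 0 0; 0 0 0 0 0"

```text
time: 7.15
eef_pos: [0.5163, 0.1467, 0.2919]
orientation: [0.589, 0.808, 0.011, 0.009]
force: [-0.3, 0.6, 0.1]
finger_gap: 0.003
```

```bash
python3 to.py
```

```text
q [ 2.770e-01  2.500e-02 -1.070e-01  1.411e+00 -1.000e-03  1.536e+00] tcp [0.5163 0.1467 0.2919] tip [0.5211 0.1479 0.119 ] yaw 107.86 tilt [ 0.0274  0.0068 -0.9996] gap 0.0030128236933125757 F [-0.28  0.61  0.13]
sq [0.0794 0.0025 0.0354]
rd [-0.0007  0.0018  0.0356]
```

Position is within 2 mm of the centre and the tip is 35 mm up. Now down onto the round key.

move_arm --rows "0 0.002 0.015 0 0; 0 0 0.01 0 0; 0 0 0.004 0 0; 0 0 0.003 0 0; 0 0 0.003 0 0; 0 0 0.003 0 0"

```text
time: 7.75
eef_pos: [0.5187, 0.1498, 0.2502]
orientation: [0.587, 0.809, 0.01, 0.009]
force: [-1.2, -2.2, 4.3]
finger_gap: 0.0
```

```bash
python3 to.py
```

```text
q [ 2.810e-01  4.300e-02 -1.680e-01  1.332e+00 -1.000e-03  1.537e+00] tcp [0.5187 0.1498 0.2502] tip [0.5233 0.1509 0.0773] yaw 108.03 tilt [ 0.0266  0.0062 -0.9996] gap 0.00040326145949358226 F [-1.21 -2.17  4.26]
sq [ 0.0772  0.0008 -0.0064]
rd [-0.003  -0.0001 -0.0062]
```

move_arm --rows "0 0 0.002 0 0; 0 0 0.002 0 0; 0 0 0.003 0 0; 0 0 0.003 0 0"

```text
time: 8.15
eef_pos: [0.5181, 0.1496, 0.249]
orientation: [0.588, 0.809, 0.013, 0.011]
force: [-12.4, -5.3, 26.7]
finger_gap: 0.003
```

```bash
python3 to.py;  python3 - <<'E'
from h import *
im=r.get_image('scene'); P=cloud(im); save(im,'scene_r.png')
m=((P[...,2]>.0735)&(P[...,2]<.09)&(P[...,0]>.4)&(P[...,0]<.63)&(P[...,1]>0.03)&(P[...,1]<.3)).astype(np.uint8)
k,L,S,C=cv2.connectedComponentsWithStats(m)
for i in range(1,k):
    if S[i,4]>40: print(C[i].round(),S[i,4],P[L==i].mean(0).round(4),np.median(P[L==i][:,2]))
E
```

```text
q [ 2.810e-01  3.900e-02 -1.760e-01  1.324e+00 -1.000e-03  1.538e+00] tcp [0.5181 0.1496 0.249 ] tip [0.5236 0.151  0.0761] yaw 108.02 tilt [ 0.0321  0.0081 -0.9995] gap 0.002581668042849543 F [-12.44  -5.26  26.7 ]
sq [ 0.0772  0.0005 -0.0075]
rd [-0.003  -0.0003 -0.0074]
[331. 159.] 254 [0.5026 0.2236 0.0826] 0.08376201923879856
[292. 173.] 186 [0.5304 0.1455 0.0779] 0.07606896065865326
[253. 182.] 261 [0.5511 0.0722 0.083 ] 0.08380274929207077
```

The round key is at its stop (cap at 0.076, 27 N) and the other two are up. I'll lift clear and check.

move_arm --rows "0 0 -0.01 0 0; 0 0 -0.02 0 0; 0 0 -0.04 0 0; 0 0 -0.04 0 0; 0 0 -0.03 0 0; 0 0 0 0 0; 0 0 0 0 0; 0 0 0 0 0"

```text
time: 9.0
eef_pos: [0.5127, 0.1483, 0.3951]
orientation: [0.588, 0.809, 0.015, 0.011]
force: [-1.4, -0.6, -0.1]
finger_gap: 0.003
```

```bash
python3 to.py;  python3 - <<'E'
from h import *
for n in ['scene','top']:
    im=r.get_image(n); P=cloud(im); save(im,n+'_z.png')
    m=((P[...,2]>.0735)&(P[...,2]<.09)&(P[...,0]>.4)&(P[...,0]<.63)&(P[...,1]>0.03)&(P[...,1]<.3)).astype(np.uint8)
    k,L,S,C=cv2.connectedComponentsWithStats(m)
    for i in range(1,k):
        if S[i,4]>40: print(n,C[i].round(),S[i,4],P[L==i].mean(0).round(4),np.median(P[L==i][:,2]))
    print([(np.round(d['box']),round(d['confidence'],2)) for d in r.find_in(n,'module')[:2]])
E
```

```text
q [2.810e-01 2.200e-02 8.900e-02 1.602e+00 1.000e-03 1.538e+00] tcp [0.5127 0.1483 0.3951] tip [0.5187 0.1502 0.2222] yaw 108.01 tilt [ 0.0345  0.0108 -0.9993] gap 0.0028382900012358415 F [-1.41 -0.59 -0.11]
sq [0.0765 0.0002 0.1388]
rd [-0.0037 -0.0006  0.1388]
scene [331. 159.] 255 [0.5025 0.2236 0.0825] 0.08357512520109722
scene [293. 170.] 332 [0.5267 0.1478 0.083 ] 0.08375212132470944
scene [253. 182.] 262 [0.5513 0.0723 0.083 ] 0.08383978941599451
[(array([305., 249.,  61.,  44.]), 0.6)]
top [237. 212.] 264 [0.5461 0.0725 0.0835] 0.08360557995285317
top [197. 224.] 326 [0.5237 0.1463 0.0834] 0.0834909075880313
[(array([141., 117.,  54.,  36.]), 0.61)]
```

View pics/scene_z.png

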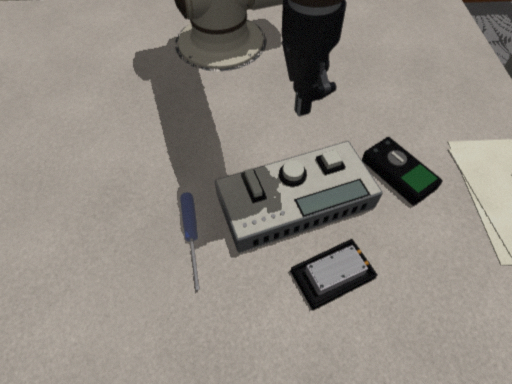

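The scene view shows the gripper well clear at about (310,60). All three caps are up at (331,159), (293,170) and (253,182), and the module is still in its cradle at (336,270). Handing in.

```bash
python3 - <<'E'
from h import *
print(r.hand_in()); print(r.observe()['time'])
E
```

```text
the job is handed in; nothing more can be done
None
the job is handed in; nothing more can be done
```

I pressed the square key and then the round key fully down with the shut fingertips, let each spring back, and handed the job in at about 9 s. No verdict is reported.

| Key | Cap at rest | Cap when pressed | Force at the stop | Cap after release |
|---|---|---|---|---|
| Square | 0.0835 m | about 0.076 m | 30 N | 0.0836 m |
| Round | 0.0835–0.084 m | 0.076 m | 27 N | 0.0835–0.0838 m |

- **Last checks:** All three caps were back at rest height in the scene view. The long key never left its rest height in any check. The module's detected boxes moved by no more than about 4 px from the start, which is within the detector's noise, and the fingertips were about 14 cm above the keys.
- **Disagreements:** The cap positions from the different views differed by up to about 4 mm. In the last top picture the square key gave no reading, probably because the arm covered it, so its final height comes from the scene camera alone.

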